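Lay the mini canvas down inside the filming marks

TASK

The larger of the two mini canvases stands short of the four masking-tape corners on the drawing board, its open back towards them. Push it low down with the fingertips so that it slides, still standing upright, until the foot of its back is a little way inside the near pair of corners and stays standing there; then push it high on its face so that it tips over backwards and lies flat, face up, wholly inside the four corners for the overhead camera. Do not grip or lift it, and leave everything else where it is.

Things in the scene. Friction and masses are not known exactly. Their poses are not given: they have to be found in the camera images.
- canvas: Large mini canvas: off-white cloth on a wooden stretcher frame, 100 mm square, 38 mm thick, 0.09 to 0.18 kg, standing on one edge on the board. Origin: centre of its underside as it stands; z up its height (100), x across its width (+-50), y through it: flat face at y = -19, open back with bare bars at y = +19, towards the tape. Pushed on the face under 30 mm up it slides; over 75 mm up it tips.
- foot_l (a point): Corner of the large canvas at the lower end of the back, x = -50 mm in the canvas's frame (y = +19 mm, z = 0 mm). Axes as the canvas. The canvas tips over this lower edge of its back, which stays put within about 10 mm; past a lean of 21 degrees it falls by itself.
- foot_r (a point): Corner of the large canvas at the lower end of the back, x = +50 mm in the canvas's frame (y = +19 mm, z = 0 mm). Axes as the canvas. The canvas tips over this lower edge of its back, which stays put within about 10 mm; past a lean of 21 degrees it falls by itself.
- top_l (a point): Corner of the large canvas at the upper end of the back, x = -50 mm in the canvas's frame (y = +19 mm, z = 100 mm). Axes as the canvas.
- top_r (a point): Corner of the large canvas at the upper end of the back, x = +50 mm in the canvas's frame (y = +19 mm, z = 100 mm). Axes as the canvas.
- frame (a point): Centre of the opening between four L-shaped masking-tape corners (tape 19 mm wide) on the board's top. y points from the standing canvas through the opening, x across, z up. The opening inside the tape is 140 by 140 mm (near corners' inner edge at y = -70, far at +70, sides at x = +-70).
- board: Fixed dark-grey drawing board 380 (its x) by 460 (its y) by 8 mm thick, axes as the frame's; origin at the centre of its underside, on the table, so its top is 8 mm above the table. The frame's centre lies at y = +30 mm on it.
- small_canvas: Small square canvas 70 by 70 by 30 mm standing on the board beside the large one; not to be touched. Origin at the centre of its underside.
- water_jar: Closed fluted glass water jar, 76 mm across, 117 mm tall, on the board beside the far corners; not to be touched. Origin at the centre of its underside.
- tape_roll: Roll of masking tape lying flat on the board, 90 mm across, 19 mm high; not to be touched. Origin at the centre of its underside.
- eraser: White eraser 22 by 45 by 12 mm on the board; not to be touched. Origin at the centre of its underside.
- pencil: Pencil 168 mm long, 7 mm thick, lying on the board; not to be touched. Origin under the middle, x along it.
- brush_pot: White pot with brushes, 72 mm across, about 240 mm tall, on the table; not to be touched. Origin at the centre of its underside.
- spray_bottle: Clear spray bottle, 56 mm across, 161 mm tall, on the table; not to be touched. Origin at the centre of its underside.
- paint_tin: Open watercolour tin with its lid folded back, 175 by 215 by 18 mm, on the table to the right; not to be touched. Origin under the pan half.
Mind the look-alikes: they are no part of the job. What is shaped like the canvas but blue or red is not meant.

How it is judged (in metres and radians):
On the way:
1. the canvas has been slid up, still standing upright, and stands with the foot of its back 0 to 43 mm inside the near pair of corners (5 mm slack), between the side tapes (angle between canvas's own z axis and vertical below 0.06 rad and y of foot_l in the frame of frame between -0.075 and -0.027 m and y of foot_r in the frame of frame between -0.075 and -0.027 m and x of foot_l in the frame of frame between -0.075 and 0.075 m and x of foot_r in the frame of frame between -0.075 and 0.075 m and linear speed of canvas below 0.01 m/s), for 0.2 s.
At the end, for the whole second after the job is handed in: the canvas lies at rest flat on the board on its open back, face up (within 4 degrees), all four corners of its back inside the tape corners' opening (each may overlap the tape by up to 5 mm) (angle between canvas's own y axis and vertical above 3.07 rad and x of foot_l in the frame of frame between -0.075 and 0.075 m and y of foot_l in the frame of frame between -0.075 and 0.075 m and x of foot_r in the frame of frame between -0.075 and 0.075 m and y of foot_r in the frame of frame between -0.075 and 0.075 m and x of top_l in the frame of frame between -0.075 and 0.075 m and y of top_l in the frame of frame between -0.075 and 0.075 m and x of top_r in the frame of frame between -0.075 and 0.075 m and y of top_r in the frame of frame between -0.075 and 0.075 m and height (world z) of each of foot_l, foot_r, top_l, top_r below 0.014 m and linear speed of canvas below 0.01 m/s); the robot touches nothing.
It fails at once if the canvas is lifted: the foot of its back rises more than 20 mm off the board (height (world z) of any of foot_l, foot_r above 0.03 m).
It fails at once if the canvas is taken between the fingers (x of the grasp point in the frame of canvas between -0.046 and 0.046 m and y of the grasp point in the frame of canvas between -0.015 and 0.015 m and z of the grasp point in the frame of canvas between 0.004 and 0.096 m).
It fails at once if another thing on the table is moved more than 10 mm or tipped (distance of any of small_canvas, water_jar, tape_roll, eraser, pencil, brush_pot, spray_bottle, paint_tin from where it was at the start of the episode above 0.01 m or angle between any of small_canvas, water_jar, tape_roll, eraser, pencil, brush_pot, spray_bottle, paint_tin's own z axis and vertical above 0.2 rad).
It also fails if it takes over 38 s, if anything falls off the work surface, if the arm or the gripper's body presses on something with over 40 N, if the wrist force passes 120 N, or if a joint passes its speed limit or range.

ROBOT

A 6-joint arm with a two-finger parallel gripper is mounted at the origin on the work surface. World frame = base frame: x ahead of the robot, y to its left, z up, the work surface at z = 0. Lengths are in m, angles in degrees, forces in N, time in s.
With the tool pointing down it reaches from about 0.25 to 0.725 m from the base axis. Payload 9.7 kg.
Tool frame: the origin (TCP) lies where the fingers leave the gripper's body, on its centre line; the fingertips stand 73 mm ahead of it and the grasp point (between the pads) lies 54 mm ahead of it; z points along the fingers, y is the line along which they close (so a half turn about z gives the same grasp; the last joint's range is limited). The gripper opens to 85 mm and grips with 20 to 120 N. Pads are 22 mm wide; open, the fingers measure 114 mm over their backs; the gripper's body (76 mm by 85 mm) begins 54 mm behind the grasp point. The pads swing forward as they close: fully open they stand 13 mm farther back than shut.
Start: joints at [67.036, 4.979, 10.078, 95.1, 0, 90], TCP at [0.215, 0.506, 0.304] pointing down, gripper open.
Joint ranges: [-179.16, 179.16], [-48.56, 103.87], [-65.8, 70.77], [-126.05, 130.52], [-82.76, 87.17], [-180, 180]. Speed limits (degrees/s): [127.2, 127.2, 147.25, 180, 180, 180].

INTERFACE

Orientations are given as [roll, pitch, yaw] about the fixed x, y, z axes, in that order (R = Rz(yaw) Ry(pitch) Rx(roll)).
In Python, from workcell import sensors, imaging, bot gives the robot as it stands.
- The arm moves only by the tool apply_moves, never from a script. Its argument "rows" is a list of rows, each a list of 3 entries, a list of its own where there are three numbers: the shift along the tool's x, y, z in units of 10 cm (1.0 is 10 cm), then the turn, a rotation vector about the tool's x, y, z in units of 30 degrees (1.0 is 30 degrees), then the opening, from 0 (shut) to 1 (fully open). A call has 1 to 20 rows; each row is the pose to reach, as a shift and turn from the pose commanded when the call began, along the tool's axes at that moment; what a row does not reach only later rows make up. A row lasts 1/10 s, in which the tool goes at most 50 mm and 8.59 degrees, less where a joint would pass 70% of its speed; a pose out of reach is approached as far as the arm can. A call with a number of a shift or a turn outside -1 to 1 is refused whole. A call with a gripper value outside its range is refused whole. The fingers move at their own pace and stop on an object; "force" is the grip in N (left out, the last holds). Time passes only in rows, so rows that repeat a pose let the fingers close. It gives the time, the measured TCP pose, the force, the opening and the grip force at its end, in the units of the state.
- sensors.get_obs(): the state, without advancing time (a new reading comes with each control period).
- imaging.camera(name): name is "scene" or "top"; returns (picture, depth): 480x640x3 uint8, red, green, blue; 480x640 float32, m along the optical axis (not along the pixel's ray), 0 where there is no reading.
- imaging.get_calibration(name): a dict with "intrinsics" (3x3 intrinsics, pixels), "world_from_camera" (4x4, takes a point from camera to world coordinates). Camera axes: x right, y down, z forward; pixel columns grow to the right and rows downward; lengths in m; the calibration is good to about 2 mm. A picture is of the moment at which its call begins. get_calibration takes no time and is no camera call.
- bot.job_done(): hands the job in; it is judged then, once.
The state is a dict: "time": time; "q": joint angles; "qd": joint speeds; "joint_efforts": joint torques, N m; "ee_pos": TCP position; "tcp_rot": TCP orientation; "wrist_force": force on the tool from outside, world axes, zero at the start; "torque": the same for the moment, N m; "opening": finger opening in m; "grasp_force": force on a finger pad.
Only numpy, scipy, OpenCV 4.12 (cv2) and the standard library are available. Lean on these libraries where they do the work, as an engineer would, in place of code of your own. Each camera call takes 0.05 s, during which the arm holds its last target. There are 200 camera calls.

## Working session

There is one attempt and no reset: what is moved stays moved. The work goes in short steps, Python scripts to look and compute and a tool call to move; the robot and the scene stay as the last step left them, time stands still between calls to the robot, and variables do not carry over. Pictures are saved under pics/ and viewed, at most 10 in all, crops included, and the job is handed in when it is done.

Besides the shell and the picture viewer there is one more tool, called after "Call:" by a JSON object that holds its "name" and its "arguments", one argument or row to a line. apply_moves: Moves the arm, as the interface text tells. Its arguments: {"type":"object","properties":{"rows":{"type":"array"},"force":{"type":"number"}},"required":["rows"]}

```bash
mkdir -p pics; cat > h.py <<'E'
import numpy as np, cv2
from workcell import sensors, imaging, bot
def snap(name,fn=None):
    im,d=imaging.camera(name); c=imaging.get_calibration(name)
    K=np.array(c["intrinsics"]);T=np.array(c["world_from_camera"])
    v,u=np.mgrid[:480,:640]
    P=np.stack([(u-K[0,2])*d/K[0,0],(v-K[1,2])*d/K[1,1],d],-1)@T[:3,:3].T+T[:3,3]
    P[d==0]=np.nan
    if fn: cv2.imwrite("pics/"+fn,im[...,::-1])
    return im,d,P,K,T
E
python3 - <<'E'
from h import *
for n in("top","scene"):
    im,d,P,K,T=snap(n,n+"0.png"); np.savez(n+"0.npz",im=im,P=P,K=K,T=T)
    print(n,T.round(3).tolist())
print(sensors.get_obs())
E
```

```text
top [[0.026, -0.991, 0.129, 0.356], [-1.0, -0.026, 0.008, 0.008], [-0.004, -0.13, -0.992, 1.722], [0.0, 0.0, 0.0, 1.0]]
scene [[0.842, 0.445, -0.306, 0.935], [0.54, -0.706, 0.459, -0.503], [-0.011, -0.552, -0.834, 1.019], [0.0, 0.0, 0.0, 1.0]]
{'time': 0.1, 'q': array([ 6.70367777e+01,  5.00765138e+00,  1.00381485e+01,  9.50989523e+01,
       -5.07223901e-04,  9.00004203e+01]), 'qd': array([ 0.03595467, -0.04027873,  0.14842657,  0.08944495,  0.04811112,
        0.0102555 ]), 'joint_efforts': array([ 1.94933229e-03, -5.21563876e+01,  4.65653980e+01,  1.60707347e-02,
        7.57478006e-05, -5.17830728e-06]), 'ee_pos': array([0.21453203, 0.50630433, 0.30324919]), 'tcp_rot': array([-1.79931545e+02,  5.07725747e-04,  1.57036358e+02]), 'wrist_force': array([ 0.10771494,  0.7000534 , -0.0790212 ]), 'torque': array([-0.05721755, -0.03422454, -0.00347913]), 'grasp_force': 0.0, 'opening': 0.08498197784823407}
```

View pics/top0.png

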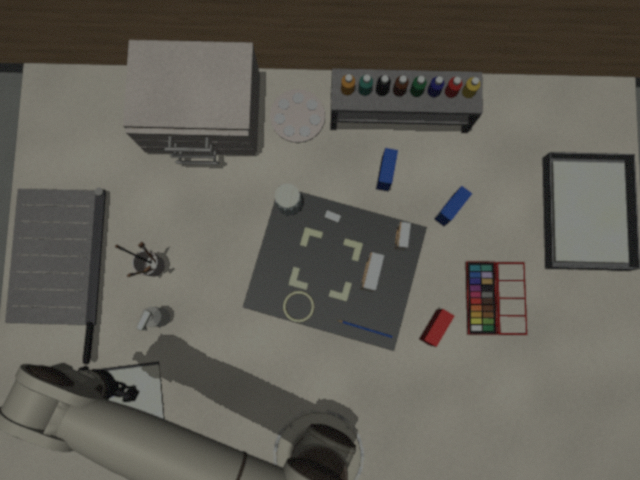

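View pics/scene0.png

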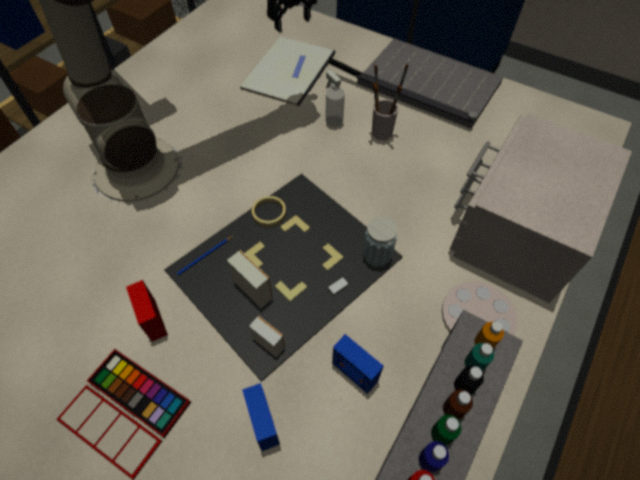

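Candidates in the top view are the large white canvas (373,271), the small white canvas (403,235), the blue blocks (388,168) and (454,205), and the red block (437,327). By its size, colour and place in front of the tape, (373,271) is the one. The tape corners are at (312,237), (352,250), (299,278) and (341,291).

```bash
python3 - <<'E'
from h import *
Z=np.load("top0.npz");im,P,K,T=Z["im"],Z["P"],Z["K"],Z["T"]
cv2.imwrite("pics/crop0.png",cv2.resize(im[180:355,235:435],None,fx=4,fy=4,interpolation=cv2.INTER_CUBIC)[:600,:800,::-1])
hsv=cv2.cvtColor(im,cv2.COLOR_RGB2HSV)
ii=im.astype(int)
# board
z=P[...,2]
roi=np.zeros(z.shape,bool);roi[185:355,240:430]=1
# tape: yellowish at board height
m=roi&(z<0.02)&(ii[...,0]-ii[...,2]>25)&(ii[...,0]>110)
n,l,s,c=cv2.connectedComponentsWithStats(m.astype(np.uint8))
for i in range(1,n):
    if s[i,4]>40:
        p=P[l==i]; print("tape",c[i].round(),s[i,4],np.nanmean(p,0).round(4), cv2.minAreaRect(p[:,:2].astype(np.float32)*1000))
b=roi&(z>-.005)&(z<.015)&(ii.max(-1)<85)
q=P[b][:,:2];cn=max(cv2.findContours(b.astype(np.uint8),0,2)[0],key=cv2.contourArea)[:,0]
q=P[cn[:,1],cn[:,0]][:,:2]; print("board",cv2.minAreaRect(q[~np.isnan(q[:,0])].astype(np.float32)*1000),np.nanmedian(P[b][:,2]))
for nm,lo,hi in(("big",.098,.115),("small",.07,.085)):
    k=roi&(z>lo)&(z<hi);n,l,s,c=cv2.connectedComponentsWithStats(k.astype(np.uint8))
    for i in range(1,n):
        if s[i,4]>20:p=P[l==i];print(nm,c[i].round(),s[i,4],np.nanmean(p,0).round(4),cv2.minAreaRect(p[:,:2].astype(np.float32)*1000))
E
```

```text
board ((539.7487182617188, -37.331939697265625), (459.5144348144531, 380.2130126953125), 75.49432373046875) 0.007857272943427085
big [288. 206.] 49 [0.6965 0.1018 0.1039] ((698.9940795898438, 104.27332305908203), (26.9423828125, 68.72867584228516), 6.804874420166016)
big [372. 271.] 483 [ 0.5173 -0.1379  0.108 ] ((517.402587890625, -138.08436584472656), (39.04906463623047, 100.53730773925781), 76.97075653076172)
big [427. 338.] 33 [ 0.3385 -0.2919  0.1017] ((341.8045654296875, -289.5697326660156), (29.965198516845703, 14.503713607788086), 0.986897349357605)
small [403. 235.] 250 [ 0.627  -0.2263  0.078 ] ((628.3189697265625, -226.77487182617188), (31.103046417236328, 72.31559753417969), 83.75791931152344)
```

View pics/crop0.png

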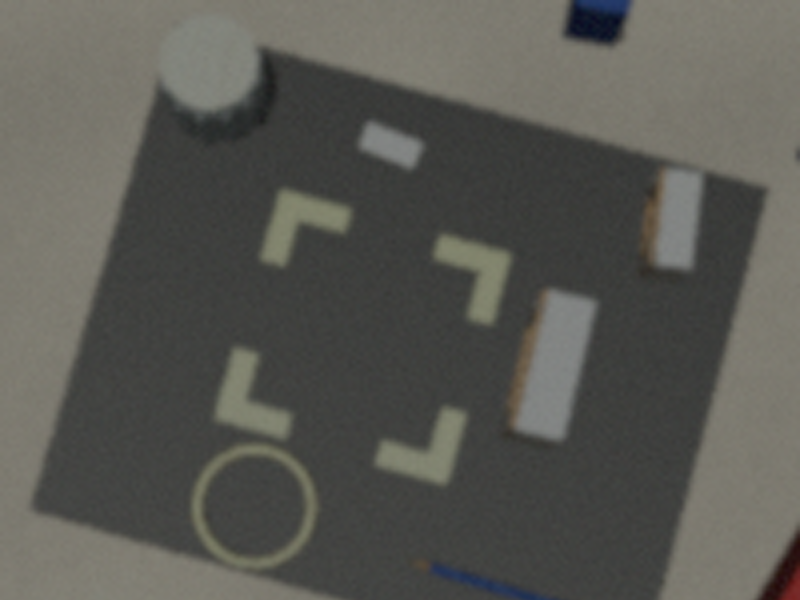

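The crop shows the large canvas's off-white top with wooden bars facing the tape, and the smaller one up and to the right. The four L-shaped corners are clear.

```bash
cat >> h.py <<'E'
from scipy.spatial.transform import Rotation as Ro
FC=np.array([.5473,-.0083,.008]); AZ=75.5
def fr(p): # world->frame
    a=np.radians(AZ); u=np.array([np.cos(a),np.sin(a)]); v=np.array([u[1],-u[0]])
    q=np.asarray(p)[...,:2]-FC[:2]; return np.stack([q@v,q@u],-1)
def rel(along,across,ztip,tilt,az,tip=.073):
    """print tool-axis shift (10cm) & rotvec (30deg) from now to tip pose in frame"""
    o=sensors.get_obs();R0=Ro.from_euler('xyz',o['tcp_rot'],degrees=True)
    a=np.radians(AZ);u=np.array([np.cos(a),np.sin(a),0]);v=np.array([u[1],-u[0],0])
    R1=Ro.from_euler('xyz',[180,0,az],degrees=True)*Ro.from_euler('y',tilt,degrees=True)
    t=np.array([*(FC+along*u+across*v)[:2],ztip])-R1.apply([0,0,tip])
    print("tcp target",t.round(3),"shift",(R0.inv().apply(t-o['ee_pos'])*10).round(3),"turn",(np.degrees((R0.inv()*R1).as_rotvec())/30).round(3))
def tape(Z):
    im,K,T=Z["im"],Z["K"],Z["T"]
    def px(u,v,z=.008):
        d=T[:3,:3]@np.array([(u-K[0,2])/K[0,0],(v-K[1,2])/K[1,1],1]);return T[:3,3]+d*(z-T[2,3])/d[2]
    return px
E
python3 - <<'E'
from h import *
px=tape(np.load("top0.npz"))
c=np.array([px(u/4+234.6,v/4+179.6) for u,v in((285,188),(512,252),(445,487),(215,425))])
print(c.round(4),c.mean(0),fr(c).round(4)); print("canvas",fr([.5174,-.138]),"small",fr([.627,-.2263]))
rel(-.22,.0035,.25,35,76)
E
```

```text
[[ 0.6556  0.0528  0.008 ]
 [ 0.6118 -0.1169  0.008 ]
 [ 0.4366 -0.0707  0.008 ]
 [ 0.4776  0.0992  0.008 ]] [ 0.54539489 -0.00890075  0.008     ] [[ 0.0895  0.0863]
 [ 0.0896 -0.089 ]
 [-0.0915 -0.0881]
 [-0.0944  0.0866]]
canvas [ 0.00352667 -0.13305511] small [ 0.13174421 -0.1911009 ]
tcp target [ 0.485 -0.263  0.31 ] shift [-5.495 -6.025 -0.058] turn [-0.825  0.965  2.61 ]
```

Call:
{"name": "apply_moves", "arguments": {
  "rows": [
    [[-0.3,-0.3,-0.4],[0,0,0.2],0.5],
    [[-0.6,-0.6,-0.6],[0,0,0.5],0.5],
    [[-0.9,-1,-0.6],[0,0,0.8],0.5],
    [[-0.9,-1,-0.6],[0,0,0.9],0.5]
  ]
}}

```text
time: 0.5
ee_pos: [0.2592, 0.3757, 0.3657]
tcp_rot: [179.9, 0.0, 129.6]
wrist_force: [-0.8, 0.6, 0.7]
opening: 0.0427
grasp_force: 0.0
```

Call:
{"name": "apply_moves", "arguments": {
  "rows": [
    [[-0.4,-0.15,0],[0,0,0.25],0.5],
    [[-0.8,-0.3,0],[0,0,0.5],0.5],
    [[-1,-0.36,0],[0,0,0.75],0.5],
    [[-1,-0.36,0],[0,0,0.9],0.5]
  ]
}}

```text
time: 0.9
ee_pos: [0.2958, 0.2774, 0.3642]
tcp_rot: [180.0, 0.0, 102.6]
wrist_force: [-1.0, 0.9, -0.2]
opening: 0.0425
grasp_force: 0.0
```

Call:
{"name": "apply_moves", "arguments": {
  "rows": [
    [[-0.4,0.05,0],[0,0,0.25],0.5],
    [[-0.8,0.1,0],[0,0,0.5],0.5],
    [[-1,0.12,0],[0,0,0.75],0.5],
    [[-1,0.12,0],[0,0,0.9],0.5]
  ]
}}

```text
time: 1.3
ee_pos: [0.3299, 0.1828, 0.3639]
tcp_rot: [180.0, 0.0, 75.6]
wrist_force: [0.7, 0.0, 0.6]
opening: 0.0424
grasp_force: 0.0
```

Call:
{"name": "apply_moves", "arguments": {
  "rows": [
    [[-0.4,0.25,0],[0,0,0],0.5],
    [[-0.8,0.5,0],[0,0,0],0.5],
    [[-1,0.65,0],[0,0,0],0.5]
  ]
}}

```text
time: 1.6
ee_pos: [0.3685, 0.0699, 0.3638]
tcp_rot: [180.0, 0.0, 76.0]
wrist_force: [-0.3, -0.3, 0.3]
opening: 0.0425
grasp_force: 0.0
```

Call:
{"name": "apply_moves", "arguments": {
  "rows": [
    [[-0.4,0.25,0],[0,0,0],0.5],
    [[-0.8,0.5,0],[0,0,0],0.5],
    [[-1,0.65,0],[0,0,0],0.5]
  ]
}}

```text
time: 1.9
ee_pos: [0.4076, -0.0434, 0.3635]
tcp_rot: [-180.0, 0.0, 75.9]
wrist_force: [-0.4, 1.0, -0.1]
opening: 0.0424
grasp_force: 0.0
```

Call:
{"name": "apply_moves", "arguments": {
  "rows": [
    [[-0.4,0.25,0],[0,0.2,0],0.5],
    [[-0.8,0.5,0],[0,0.4,0],0.5],
    [[-1,0.65,0],[0,0.6,0],0.5],
    [[-1,0.65,0],[0,0.6,0],0.5],
    [[-1,0.65,0],[0,0.6,0],0.5]
  ]
}}

```text
time: 2.4
ee_pos: [0.4462, -0.1544, 0.363]
tcp_rot: [-179.9, -18.0, 75.9]
wrist_force: [0.1, -0.2, 1.1]
opening: 0.0423
grasp_force: 0.0
```

```bash
python3 - <<'E'
from h import *
o=sensors.get_obs();print(o['time'],o['ee_pos'],o['tcp_rot'],o['q'])
rel(-.21,.0035,.19,35,76)
E
```

```text
2.4 [ 0.44616404 -0.15438091  0.36300465] [-179.86419104  -17.98265381   75.85471921] [-26.85976619  -1.42886935   8.94913685 104.60275963  17.4958157
  76.61364409]
tcp target [ 0.488 -0.253  0.25 ] shift [-1.163  0.649  0.811] turn [-0.002  0.567 -0.005]
```

Call:
{"name": "apply_moves", "arguments": {
  "rows": [
    [[-0.4,0.25,0],[0,0.2,0],0.5],
    [[-0.8,0.5,0.2],[0,0.4,0],0.5],
    [[-1,0.65,0.5],[0,0.57,0],0.5],
    [[-1,0.65,0.7],[0,0.57,0],0.5],
    [[-1,0.65,0.7],[0,0.57,0],0.5]
  ]
}}

```text
time: 2.9
ee_pos: [0.4914, -0.2389, 0.2632]
tcp_rot: [-179.6, -35.2, 75.9]
wrist_force: [-1.3, 0.9, 1.0]
opening: 0.0425
grasp_force: 0.0
```

```bash
python3 - <<'E'
from h import *
o=sensors.get_obs();print(o['time'],o['ee_pos'],o['tcp_rot'],o['q'])
rel(-.21,.0035,.1,35,76)
rel(-.20,.0035,.022,35,76)
E
```

```text
2.9 [ 0.49142558 -0.23893228  0.26319882] [-179.58331677  -35.17308766   75.8879536 ] [-37.70366891  14.55158508  11.53764473 103.1684028   31.66679806
  61.65872148]
tcp target [ 0.488 -0.253  0.16 ] shift [-0.715  0.007  0.761] turn [-0.012 -0.006 -0.003]
tcp target [ 0.49  -0.243  0.082] shift [-1.083  0.012  1.456] turn [-0.012 -0.006 -0.003]
```

Call:
{"name": "apply_moves", "arguments": {
  "rows": [
    [[-0.4,0,0.2],[0,0,0],0.5],
    [[-0.7,0,0.5],[0,0,0],0.5],
    [[-0.75,0,0.8],[0,0,0],0.5],
    [[-0.75,0,0.8],[0,0,0],0.5],
    [[-0.75,0,0.8],[0,0,0],0.5]
  ]
}}

```text
time: 3.4
ee_pos: [0.4885, -0.2544, 0.1607]
tcp_rot: [179.8, -35.0, 76.3]
wrist_force: [0.3, -1.1, 0.9]
opening: 0.0424
grasp_force: 0.0
```

```bash
python3 - <<'E'
from h import *
im,d,P,K,T=snap("scene")
cv2.imwrite("pics/s1.png",cv2.resize(im[160:380,140:440],None,fx=2.6,fy=2.6)[...,::-1])
rel(-.20,.0035,.022,35,76)
E
```

```text
tcp target [ 0.49  -0.243  0.082] shift [-0.36  -0.014  0.718] turn [0.003 0.    0.008]
```

View pics/s1.png

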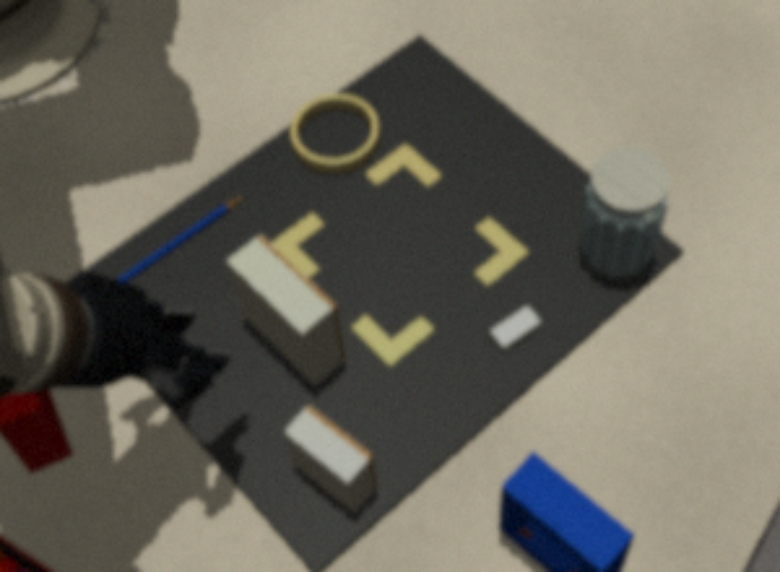

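The fingers at (200,350) are behind the face of the large canvas at (285,310), and the path is clear. I'll go down.

Call:
{"name": "apply_moves", "arguments": {
  "rows": [
    [[-0.15,0,0.3],[0,0,0],0.5],
    [[-0.25,0,0.5],[0,0,0],0.5],
    [[-0.31,0,0.62],[0,0,0],0.5],
    [[-0.36,-0.01,0.7],[0,0,0],0.5],
    [[-0.36,-0.01,0.7],[0,0,0],0.5],
    [[-0.36,-0.01,0.7],[0,0,0],0.5]
  ]
}}

```text
time: 4.05
ee_pos: [0.49, -0.245, 0.0811]
tcp_rot: [179.9, -35.1, 76.1]
wrist_force: [-0.7, 0.1, 0.1]
opening: 0.0425
grasp_force: 0.0
```

```bash
python3 - <<'E'
from h import *
o=sensors.get_obs();print(o['time'],o['ee_pos'],o['tcp_rot'],o['wrist_force'])
rel(-.16,.0035,.022,35,76)
rel(-.10,.0035,.022,35,76)
im,d,P,K,T=snap("scene")
cv2.imwrite("pics/s2.png",cv2.resize(im[220:360,160:320],None,fx=4.5,fy=4.2,interpolation=cv2.INTER_CUBIC)[...,::-1])
E
```

```text
4.05 [ 0.48995617 -0.24499177  0.0811175 ] [179.90535536 -35.06873059  76.08536149] [-0.66193289  0.09231299  0.13352866]
tcp target [ 0.5   -0.205  0.082] shift [0.345 0.005 0.234] turn [ 0.002 -0.002  0.002]
tcp target [ 0.516 -0.147  0.082] shift [0.836 0.011 0.578] turn [ 0.002 -0.002  0.002]
```

View pics/s2.png

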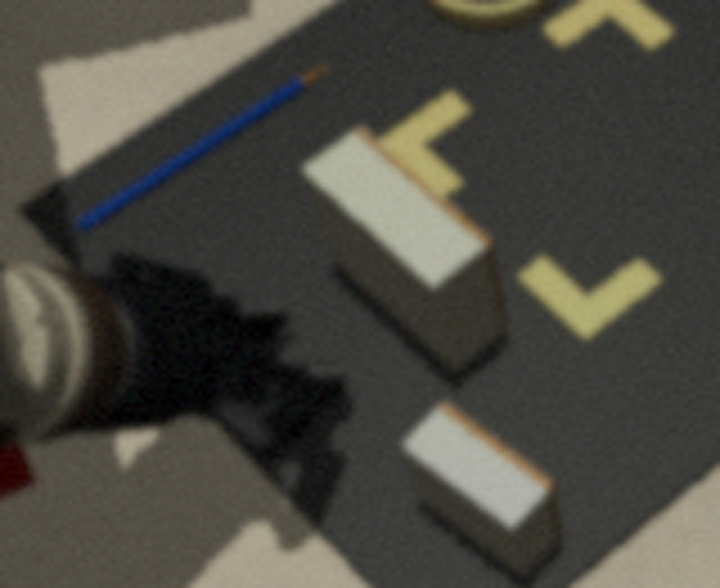

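The fingers at (330,400) are low and clear of the canvas face, the pencil and the small canvas. Next I approach and then push slowly.

Call:
{"name": "apply_moves", "arguments": {
  "rows": [
    [[0.08,0,0.056],[0,0,0],0.5],
    [[0.16,0,0.11],[0,0,0],0.5],
    [[0.22,0,0.15],[0,0,0],0.5],
    [[0.25,0,0.172],[0,0,0],0.5],
    [[0.28,0,0.193],[0,0,0],0.5],
    [[0.31,0,0.214],[0,0,0],0.5],
    [[0.34,0,0.235],[0,0,0],0.5],
    [[0.37,0,0.256],[0,0,0],0.5],
    [[0.4,0,0.277],[0,0,0],0.5],
    [[0.43,0,0.298],[0,0,0],0.5],
    [[0.46,0,0.319],[0,0,0],0.5],
    [[0.49,0,0.34],[0,0,0],0.5],
    [[0.52,0,0.361],[0,0,0],0.5]
  ]
}}

```text
time: 5.4
ee_pos: [0.5049, -0.1828, 0.0802]
tcp_rot: [-180.0, -35.1, 76.0]
wrist_force: [-0.3, -0.8, -0.4]
opening: 0.0428
grasp_force: 0.3
```

```bash
cat >> h.py <<'E'
def canvas(fn=None):
    im,d,P,K,T=snap("top",fn);z=P[...,2]
    f=fr(P); k=(z>.1)&(z<.116)&(im.min(-1)>100)&(abs(f[...,0])<.08)&(abs(f[...,1])<.2)
    n,l,s,c=cv2.connectedComponentsWithStats(k.astype(np.uint8))
    i=1+np.argmax(s[1:,4]);p=P[l==i];r=cv2.minAreaRect(f[l==i].astype(np.float32)*1000);print("canvas top",s[i,4],np.nanmean(p,0).round(4),r)
    o=sensors.get_obs();print(o['time'],o['ee_pos'],o['wrist_force'])
E
python3 - <<'E'
from h import *
canvas("t3.png")
rel(-.095,.0035,.022,35,76)
E
```

```text
canvas top 416 [ 0.5236 -0.121   0.1085] ((4.8083038330078125, -115.01183319091797), (99.46961212158203, 33.88154602050781), 0.42998218536376953)
5.45 [ 0.50496817 -0.18245681  0.08024439] [ 0.16664144  0.00647104 -1.24549836]
tcp target [ 0.517 -0.142  0.082] shift [0.355 0.017 0.231] turn [-0.001 -0.004  0.001]
```

Call:
{"name": "apply_moves", "arguments": {
  "rows": [
    [[0.03,0,0.021],[0,0,0],0.5],
    [[0.06,0,0.042],[0,0,0],0.5],
    [[0.09,0,0.063],[0,0,0],0.5],
    [[0.12,0,0.084],[0,0,0],0.5],
    [[0.15,0,0.105],[0,0,0],0.5],
    [[0.18,0,0.126],[0,0,0],0.5],
    [[0.21,0,0.147],[0,0,0],0.5],
    [[0.24,0,0.165],[0,0,0],0.5],
    [[0.27,0,0.185],[0,0,0],0.5],
    [[0.29,0,0.2],[0,0,0],0.5],
    [[0.29,0,0.2],[0,0,0],0.5]
  ]
}}

```text
time: 6.55
ee_pos: [0.5134, -0.1486, 0.0806]
tcp_rot: [180.0, -35.1, 76.1]
wrist_force: [-0.2, -0.2, -0.1]
opening: 0.0427
grasp_force: 0.0
```

```bash
python3 - <<'E'
from h import *
canvas("t4.png")
rel(-.095,.0035,.022,35,76)
E
```

```text
canvas top 409 [ 0.5316 -0.0866  0.1086] ((4.598773956298828, -79.66791534423828), (98.6563720703125, 33.543312072753906), 0.5059674978256226)
6.6 [ 0.51337411 -0.14877724  0.08059041] [ 0.13203527  0.56193786 -0.62011505]
tcp target [ 0.517 -0.142  0.082] shift [0.069 0.016 0.034] turn [-0.001 -0.004  0.002]
```

Call:
{"name": "apply_moves", "arguments": {
  "rows": [
    [[0.03,0,0.021],[0,0,0],0.5],
    [[0.055,0,0.038],[0,0,0],0.5],
    [[0.075,0,0.052],[0,0,0],0.5],
    [[0.09,0,0.063],[0,0,0],0.5],
    [[0.1,0,0.07],[0,0,0],0.5],
    [[0.1,0,0.07],[0,0,0],0.5]
  ]
}}

```text
time: 7.2
ee_pos: [0.5163, -0.1369, 0.0806]
tcp_rot: [180.0, -35.1, 76.1]
wrist_force: [-0.6, -0.2, 0.0]
opening: 0.0427
grasp_force: 0.0
```

Call:
{"name": "apply_moves", "arguments": {
  "rows": [
    [[-0.2,0,-0.14],[0,0,0],0.5],
    [[-0.4,0,-0.3],[0,0,0],0.5],
    [[-0.6,0,-0.45],[0,0,0],0.5],
    [[-0.6,0,-0.45],[0,0,0],0.5],
    [[-0.6,0,-0.45],[0,0,0],0.5]
  ]
}}

```text
time: 7.7
ee_pos: [0.4982, -0.2101, 0.0827]
tcp_rot: [-180.0, -35.1, 76.0]
wrist_force: [0.1, -0.2, -0.9]
opening: 0.0429
grasp_force: 0.0
```

```bash
python3 - <<'E'
from h import *
canvas("t5.png")
im,d,P,K,T=snap("top")
z=P[...,2];f=fr(P);k=(z>.095)&(abs(f[...,0])<.06)&(f[...,1]<0)&(f[...,1]>-.11)
print(cv2.minAreaRect(f[k].astype(np.float32)*1000))
a=cv2.resize(im[205:315,260:420],None,fx=5,fy=5,interpolation=cv2.INTER_CUBIC)
cv2.imwrite("pics/c5.png",a[...,::-1])
rel(-.13,.0035,.095,35,76)
E
```

```text
canvas top 416 [ 0.5344 -0.075   0.1084] ((5.051425933837891, -67.71824645996094), (99.91409301757812, 33.714378356933594), 0.7711738348007202)
7.75 [ 0.49820109 -0.20961841  0.08272198] [0.71431986 0.07495305 0.18083583]
((3.318096160888672, -65.47967529296875), (101.55703735351562, 38.39338302612305), 0.32858774065971375)
tcp target [ 0.508 -0.176  0.155] shift [ 0.7    0.013 -0.388] turn [-0.001 -0.004  0.001]
```

View pics/c5.png

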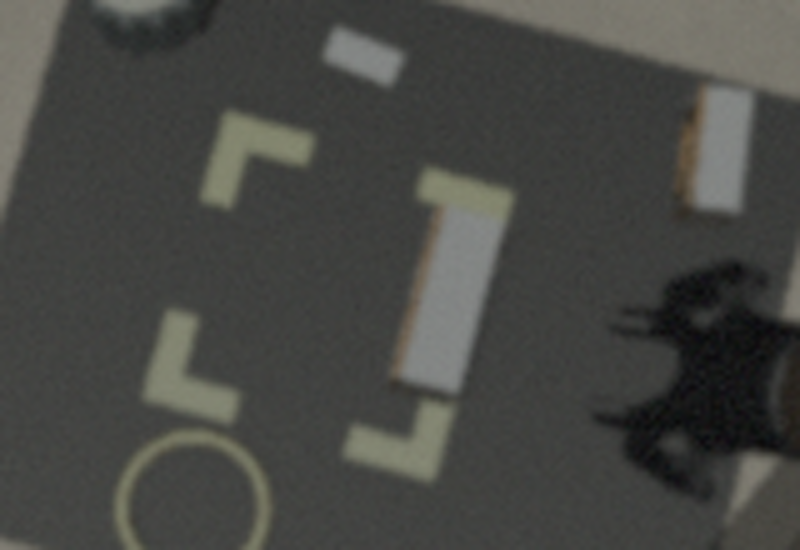

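The canvas stands with its back foot at y≈-46 mm, between the side tapes. In the crop it spans (445,205) to (395,385), and the fingers are well clear at (610,370). Now I rise and push high.

Call:
{"name": "apply_moves", "arguments": {
  "rows": [
    [[0.2,0,-0.3],[0,0,0],0.5],
    [[0.4,0,-0.5],[0,0,0],0.5],
    [[0.52,0,-0.5],[0,0,0],0.5],
    [[0.65,0.01,-0.32],[0,0,0],0.5],
    [[0.65,0.01,-0.32],[0,0,0],0.5],
    [[0.65,0.01,-0.32],[0,0,0],0.5]
  ]
}}

```text
time: 8.4
ee_pos: [0.5074, -0.1754, 0.146]
tcp_rot: [-180.0, -35.1, 76.1]
wrist_force: [0.2, 0.8, -0.4]
opening: 0.0427
grasp_force: 0.0
```

```bash
python3 - <<'E'
from h import *
canvas()
rel(-.09,.0035,.088,35,76)
E
```

```text
canvas top 420 [ 0.5347 -0.0749  0.1084] ((4.613529205322266, -67.76831817626953), (99.90225219726562, 33.86547088623047), 0.8983346223831177)
8.45 [ 0.50738952 -0.17585911  0.14611131] [-0.37846252 -0.76198859  0.56418134]
tcp target [ 0.518 -0.137  0.148] shift [0.34  0.01  0.218] turn [-0.003 -0.003  0.002]
```

Call:
{"name": "apply_moves", "arguments": {
  "rows": [
    [[0.1,0,0.07],[0,0,0],0.5],
    [[0.2,0,0.13],[0,0,0],0.5],
    [[0.27,0,0.175],[0,0,0],0.5],
    [[0.3,0,0.2],[0,0,0],0.5],
    [[0.33,0,0.22],[0,0,0],0.5],
    [[0.36,0,0.24],[0,0,0],0.5],
    [[0.39,0,0.26],[0,0,0],0.5],
    [[0.42,0,0.28],[0,0,0],0.5],
    [[0.45,0,0.3],[0,0,0],0.5],
    [[0.48,0,0.32],[0,0,0],0.5],
    [[0.51,0,0.34],[0,0,0],0.5],
    [[0.54,0,0.36],[0,0,0],0.5],
    [[0.57,0,0.38],[0,0,0],0.5],
    [[0.6,0,0.4],[0,0,0],0.5],
    [[0.63,0,0.42],[0,0,0],0.5],
    [[0.66,0,0.44],[0,0,0],0.5],
    [[0.69,0,0.46],[0,0,0],0.5],
    [[0.69,0,0.46],[0,0,0],0.5],
    [[0.69,0,0.46],[0,0,0],0.5]
  ]
}}

```text
time: 10.35
ee_pos: [0.5275, -0.0958, 0.1485]
tcp_rot: [-180.0, -35.1, 76.0]
wrist_force: [-1.1, 0.1, -0.0]
opening: 0.0425
grasp_force: 0.0
```

```bash
python3 - <<'E'
from h import *
im,d,P,K,T=snap("scene")
cv2.imwrite("pics/s6.png",cv2.resize(im[200:360,180:420],None,fx=3.2,fy=3.2,interpolation=cv2.INTER_CUBIC)[...,::-1])
E
```

```text
(no output)
```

View pics/s6.png

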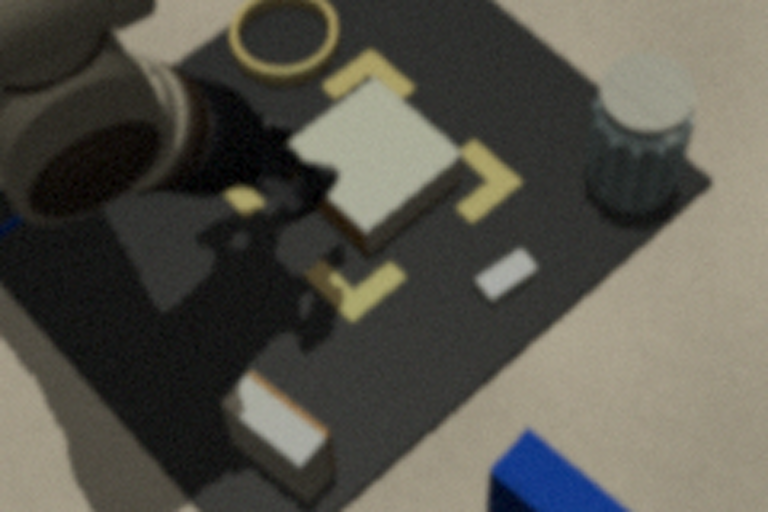

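The canvas now lies flat and face up at (375,155). I'll retreat up and back, then check.

Call:
{"name": "apply_moves", "arguments": {
  "rows": [
    [[-0.1,0,-0.3],[0,0,0],0.5],
    [[-0.2,0,-0.7],[0,0,0],0.5],
    [[-0.3,0,-1],[0,0,0],0.5],
    [[-0.6,0,-1],[0,0,0],0.5],
    [[-0.9,0,-1],[0,0,0],0.5],
    [[-0.9,0,-1],[0,0,0],0.5],
    [[-0.9,0,-1],[0,0,0],0.5]
  ]
}}

```text
time: 11.1
ee_pos: [0.4958, -0.2234, 0.1783]
tcp_rot: [-179.9, -35.1, 75.9]
wrist_force: [0.4, 0.3, 0.0]
opening: 0.0424
grasp_force: 0.0
```

```bash
python3 - <<'E'
from h import *
im,d,P,K,T=snap("top");z=P[...,2];f=fr(P)
k=(z>.035)&(z<.06)&(abs(f)<.09).all(-1)
r=cv2.minAreaRect(f[k].astype(np.float32)*1000);print(r,cv2.boxPoints(r).round(1).tolist(),np.percentile(z[k],[5,50,95]))
A=np.c_[P[k][:,:2],np.ones(k.sum())];c=np.linalg.lstsq(A,z[k],rcond=None)[0];print("tilt deg",np.degrees(np.hypot(*c[:2])))
cv2.imwrite("pics/c7.png",cv2.resize(im[205:315,260:420],None,fx=5,fy=5,interpolation=cv2.INTER_CUBIC)[...,::-1])
E
```

```text
((2.4188385009765625, 7.2334136962890625), (101.7389907836914, 100.3280258178711), 0.5713646411895752) [[-48.900001525878906, 56.900001525878906], [-47.900001525878906, -43.400001525878906], [53.79999923706055, -42.400001525878906], [52.79999923706055, 57.900001525878906]] [0.0394816  0.04632538 0.05260027]
tilt deg 0.05387654883115922
```

View pics/c7.png

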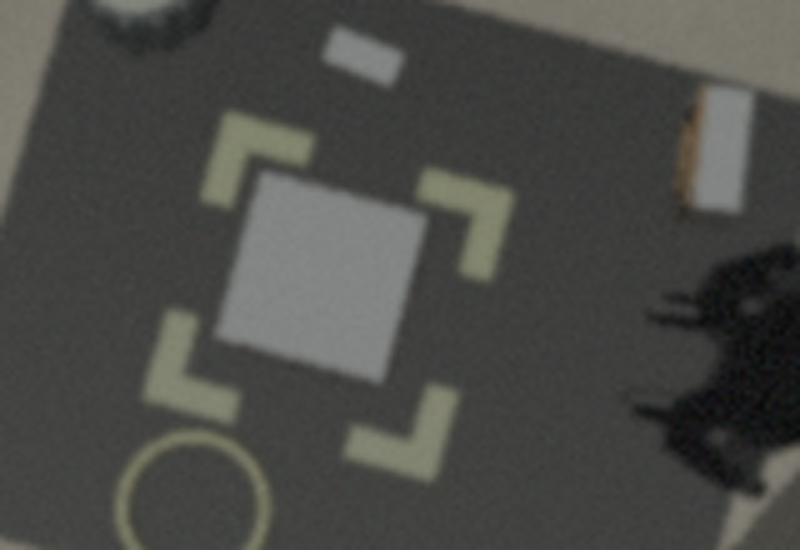

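The canvas lies flat inside all four corners, at (322,277) in the crop. The other things are unmoved and the gripper is clear.

```bash
python3 -c "
from workcell import bot
print(bot.job_done())"
```

```text
the job is handed in; nothing more can be done
None
```

The job is handed in: the canvas was slid up standing, then tipped, and by the last picture lies flat and face up, about 12 mm or more inside the tape opening on every side, with nothing else visibly moved.

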